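Nest the ink-mixing cups and push the stack down into its well

TASK

Tidy up the mixing cups: take the yellow cup from its slanted drying stand and nest it upright in the blue cup, then nest the red cup in the yellow one. Once all three are stacked, push the whole stack gently but fully down into its grey well until it stops, and let go. Do not disturb the two ink bottles and the coaster.

Things in the scene. Friction and masses are not known exactly. Their poses are not given: they have to be found in the camera images.
- cup_yellow_mid (a point): Yellow plastic cup, tapered, 80 mm tall, outside diameter 36 mm at the foot, 58 mm at the rim, wall 3 mm. Point: on its axis half-way up (40 mm from foot and rim); z runs from foot to mouth. The thick inner floor lies at this point, 41 mm wide. A cup nests with its foot on the floor of the one below, 2.5 mm loose all round, 40 mm above it. About 70 g. At the start it leans in stand_y.
- cup_red_mid (a point): Red plastic cup, tapered, 80 mm tall, outside diameter 36 mm at the foot, 58 mm at the rim, wall 3 mm. Point: on its axis half-way up (40 mm from foot and rim); z runs from foot to mouth. The thick inner floor lies at this point, 41 mm wide. Same shape as the others, about 70 g. At the start it leans in stand_r.
- cup_blue_mid (a point): Blue plastic cup, tapered, 80 mm tall, outside diameter 36 mm at the foot, 58 mm at the rim, wall 3 mm. Point: on its axis half-way up (40 mm from foot and rim); z runs from foot to mouth. The thick inner floor lies at this point, 41 mm wide. Stands upright in the grey well, captive: it only slides up and down.
- press (a joint): How far the blue cup has been pushed down into the well, m: 0 = fully up, 0.025 = fully down against a hard stop. It starts 0 to 8 mm down, slides stiffly (about 9 N needed to move it, so the weight of the cups does not) and stays where it is left. At 0 the blue cup's foot is 32 mm above the table, at 0.025 it is 7 mm above it.
- well_rim (a point): Centre of the mouth of the fixed grey well, 84 mm in diameter and 30 mm high, in which the blue cup stands; on a black base disc 110 mm in diameter.
- stand_y: Fixed drying stand of the yellow cup, white and pale wood, base 135 x 90 mm. Origin on the table. The cup's axis leans 35 degrees from vertical, mouth up and towards the stand's -x, its foot centre at x +30, z 34 mm. A rest 34 mm wide supports it from the -x side; 12 mm lips flank the foot, 22 mm off; its sides along the stand's y are free for fingers. It comes out along its own axis.
- stand_r: Fixed drying stand of the red cup, white and pale wood, base 135 x 90 mm. Origin on the table. The cup's axis leans 35 degrees from vertical, mouth up and towards the stand's -x, its foot centre at x +30, z 34 mm. A rest 34 mm wide supports it from the -x side; 12 mm lips flank the foot, 22 mm off; its sides along the stand's y are free for fingers. It comes out along its own axis.
- hood_y (a point): Middle of the near (-x) edge of the clear acrylic hood of stand_y (wooden front edge): a board 164 to 172 mm above the table, 70 mm deep, 88 mm wide, on two posts at its far side, overhanging the yellow cup. A gripper pointing straight down does not fit past it; one tilted along the leaning cup's axis does.
- hood_r (a point): Middle of the near (-x) edge of the clear acrylic hood of stand_r (wooden front edge): a board 164 to 172 mm above the table, 70 mm deep, 88 mm wide, on two posts at its far side, overhanging the red cup. A gripper pointing straight down does not fit past it; one tilted along the leaning cup's axis does.
- ink_amber: Bystander: amber glass ink bottle with yellow cap, 30 mm in diameter, 75 mm tall, loose. Origin at its underside.
- ink_green: Bystander: green glass ink bottle with black cap, 30 mm in diameter, 75 mm tall, loose. Origin at its underside.
- coaster: Bystander: white ceramic coaster, 90 mm in diameter, 8 mm thick, loose. Origin at its underside.
Not all that is in view belongs to the job. Of the things shaped like the part that bears cup_yellow_mid, the yellow one is meant.

How it is judged:
On the way, in this order (a step that is already met when the one before it is completed fails the run):
1. the yellow cup is nested upright in the blue cup (z of cup_yellow_mid in the frame of cup_blue_mid between 0.0365 and 0.043 m and horizontal distance between cup_yellow_mid and cup_blue_mid below 0.006 m and angle between cup_yellow_mid's own z axis and vertical below 0.07 rad), for 0.1 s.
2. the red cup is nested upright in the yellow cup (all of step 1 and z of cup_red_mid in the frame of cup_yellow_mid between 0.0365 and 0.043 m and horizontal distance between cup_red_mid and cup_yellow_mid below 0.006 m and angle between cup_red_mid's own z axis and vertical below 0.07 rad), for 0.1 s.
3. the nested stack is pushed fully down (all of step 2 and value of joint press above 0.023 m), for 0.1 s.
At the end, for the whole second after the job is handed in: Yellow sits in blue and red in yellow, each cup 36.5 to 43 mm above the one below, within 6 mm of concentric, upright within 4 degrees and at rest; the blue cup is pushed at least 23 of its 25 mm down (all of step 3 and linear speed of each of cup_yellow, cup_red below 0.02 m/s); the robot touches nothing.
It fails at once if a bystander is moved more than 20 mm (distance of any of ink_amber, ink_green, coaster from where it was at the start of the episode above 0.02 m).
It fails at once if the cups are pressed together with more than 45 N (contact force between cup_yellow and press above 45 N or contact force between cup_red and cup_yellow above 45 N).
It also fails if it takes over 67 s, if anything falls off the work surface, if the arm or the gripper's body presses on something with over 40 N, if the wrist force passes 120 N, or if a joint passes its speed limit or range.

ROBOT

A 6-joint arm with a two-finger parallel gripper is mounted at the origin on the work surface. World frame = base frame: x ahead of the robot, y to its left, z up, the work surface at z = 0. Lengths are in m, angles in rad, forces in N, time in s.
With the tool pointing down it reaches from about 0.35 to 0.85 m from the base axis. Payload 8.1 kg.
Tool frame: the origin (TCP) lies on the front face of the gripper's body, between the roots of the fingers; the fingertips stand 84 mm ahead of it and the grasp point (between the pads) lies 65 mm ahead of it; x points along the fingers, y is the direction in which the jaws open and shut, and the axes are right-handed (so a half turn about x gives the same grasp; the last joint's range is limited). The gripper opens to 93 mm and grips with 3 to 60 N. Pads are 15 mm wide; open, the fingers measure 128 mm over their backs; the gripper's body (75 mm by 188 mm) begins 65 mm behind the grasp point.
Start: joints at [1.248, 0.13, 1.488, -0, 1.523, -0.085], TCP at [0.141, 0.583, 0.303] pointing down, gripper open.
Joint ranges: [-2.96, 2.96], [-0.89, 2.26], [0.02, 2.5], [-1.34, 4.48], [0, 2.73], [-2.66, 2.66]. Speed limits (rad/s): [2.39, 2.39, 2.79, 3.14, 3.14, 3.14].

INTERFACE

Orientations are given as a rotation vector (axis times angle).
In Python, from plant import telemetry, read_camera, camera_params, robot gives the robot as it stands.
- The arm moves only by the tool step_arm, never from a script. Its argument "commands" is a list of rows, each an object with "xyz": the shift along the tool's x, y, z in mm, a list of three; "turn": the turn, a rotation vector about the tool's x, y, z in rad, a list of three; "grip": the finger opening in mm, from 0 to 93. In form: [{"xyz": [dx, dy, dz], "turn": [ax, ay, az], "grip": grip}, ...]. A call has 1 to 12 rows; each row is the pose to reach, as a shift and turn from the pose commanded when the call began, along the tool's axes at that moment; what a row does not reach only later rows make up. A row lasts 1/8 s, in which the tool goes at most 62.5 mm and 10.7 degrees, less where a joint would pass 70% of its speed; a pose out of reach is approached as far as the arm can. A call with a gripper value outside its range is refused whole. The fingers move at their own pace and stop on an object; "force" is the grip in N (left out, the last holds). Time passes only in rows, so rows that repeat a pose let the fingers close. It gives the time, the measured TCP pose, the force and the opening at its end, in the units of the state.
- telemetry.read_state(): the state, without advancing time (a new reading comes with each control period).
- read_camera(name): name is "scene" or "top" or "wrist"; returns the picture (420x560x3 uint8, red, green, blue); there is no depth.
- camera_params(name): a dict with "mtx" (3x3 intrinsics, pixels), "rvec" (rotation vector, rad) and "tvec" (3), from world to camera coordinates, as OpenCV has them. Camera axes: x right, y down, z forward; pixel columns grow to the right and rows downward; lengths in m; the calibration is good to about 2 mm. A picture is of the moment at which its call begins: read the wrist's pose just before it. camera_params takes no time and is no camera call; for the wrist camera it gives the pose at the moment of the call.
- robot.close_job(): hands the job in, once; it reports no verdict.
The state is a dict: "t": time; "q": joint angles; "dq": joint speeds; "joint_torque": joint torques, N m; "tool_pos": TCP position; "orientation": TCP orientation; "force": force on the tool from outside, world axes, zero at the start; "wrist_torque": the same for the moment, N m; "opening": finger opening in m.
Only numpy, scipy, OpenCV 4.12 (cv2) and the standard library are available. Lean on these libraries where they do the work, as an engineer would, in place of code of your own. Each camera call takes 0.05 s, during which the arm holds its last target. There are 200 camera calls.

## Working session

There is one attempt and no reset: what is moved stays moved. The work goes in short steps, Python scripts to look and compute and a tool call to move; the robot and the scene stay as the last step left them, time stands still between calls to the robot, and variables do not carry over. Pictures are saved under pics/ and viewed, about 8 in all and at most 12, crops included, and the job is handed in when it is done.

Besides the shell and the picture viewer there is one more tool, called after "Request:" as name([rows], argument=value, ...), one row to a line, values as JSON. step_arm: Moves the arm, as the interface text tells. Its arguments: {"type":"object","properties":{"commands":{"type":"array"},"force":{"type":"number"}},"required":["commands"]}

```bash
mkdir -p pics; ls; python3 - <<'E'
from plant import telemetry, read_camera, camera_params
import cv2
s=telemetry.read_state(); print({k:s[k] for k in('t','tool_pos','orientation','opening','force')})
for n in('scene','top'):
    cv2.imwrite(f'pics/{n}0.png',read_camera(n)[:,:,::-1]); print(n,camera_params(n))
E
```

```text
pics
{'t': 0.0, 'tool_pos': array([0.14118496, 0.58272604, 0.30170853]), 'orientation': array([ 0.18526993,  1.5631104 , -0.18807223]), 'opening': 0.09294720943817371, 'force': array([ 0.2409394 , -0.26384319,  0.29538123])}
scene {'mtx': array([[515.19635873,   0.        , 282.30642021],
       [  0.        , 515.19635873, 215.30586124],
       [  0.        ,   0.        ,   1.        ]]), 'rvec': array([ 0.66975372,  2.49347736, -1.31430821]), 'tvec': array([ 0.47559087, -0.04108276,  1.40286325])}
top {'mtx': array([[505.36899273,   0.        , 286.55026552],
       [  0.        , 505.36899273, 209.5844355 ],
       [  0.        ,   0.        ,   1.        ]]), 'rvec': array([ 2.2008928 , -2.18417429,  0.08174033]), 'tvec': array([-0.02513901,  0.54884365,  1.15504445])}
```

View pics/top0.png

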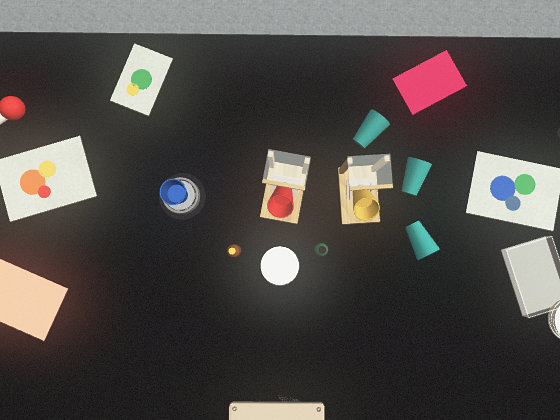

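View pics/scene0.png

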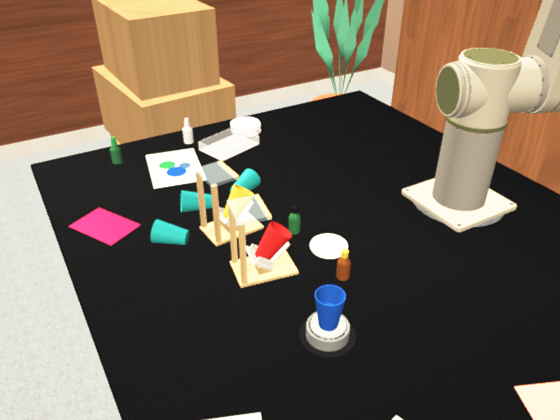

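Top: blue cup/well near (180,195), red stand (285,185), yellow stand (365,190), bottles (234,251) and (321,249), coaster (280,266). I'll enlarge it for the details.

```bash
python3 - <<'E'
import cv2
a=cv2.imread('pics/top0.png'); b=cv2.imread('pics/scene0.png')
cv2.imwrite('pics/tc.png',cv2.resize(a[140:290,150:402],None,fx=3.1,fy=3.1,interpolation=cv2.INTER_CUBIC))
E
cat > h.py <<'E'
import numpy as np,cv2
from plant import telemetry, read_camera, camera_params
def ray(n,uv,P=None):
    P=P or camera_params(n); R=cv2.Rodrigues(P['rvec'])[0]; t=P['tvec']
    d=R.T@np.linalg.inv(P['mtx'])@np.array([uv[0],uv[1],1.]); return -R.T@t,d
def onz(n,uv,z,P=None):
    c,d=ray(n,uv,P); return c+d*(z-c[2])/d[2]
def proj(n,X,P=None):
    P=P or camera_params(n); return cv2.projectPoints(np.array(X,float).reshape(-1,3),P['rvec'],P['tvec'],P['mtx'],None)[0][:,0]
E
```

```text
(no output)
```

View pics/tc.png

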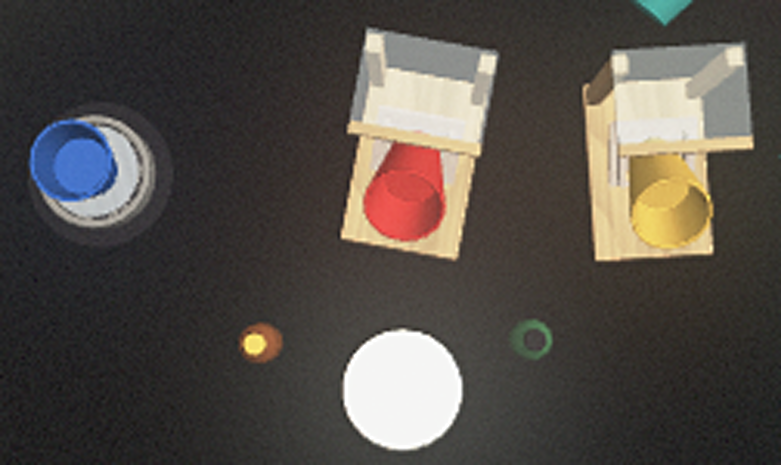

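Enlarged: front base corners red (342,240),(457,259), yellow (596,260),(713,252); hood edges red (348,127)-(479,150), yellow (617,152)-(752,140); rims at (404,207),(672,213),(73,160); base disc of the well at (100,174).

```bash
cat >> h.py <<'E'
c2p=lambda u,v:np.array([u/3.1+150-.3,v/3.1+140-.3])
E
python3 - <<'E'
from h import *
from scipy.optimize import least_squares
obs={'red':[(342,240),(457,259),(348,127),(479,150),(404,207)],'yel':[(596,260),(713,252),(617,152),(752,140),(672,213)]}
for k,o in obs.items():
    uv=np.array([c2p(*p) for p in o])
    def pts(p):
        x,y,a,hx,bz=p; m=np.array([[-.0675,.045,bz],[-.0675,-.045,bz],[hx,.044,.168],[hx,-.044,.168],[-.0159,0,.0995]])
        c,s=np.cos(a),np.sin(a); return m@np.array([[c,s,0],[-s,c,0],[0,0,1]])+[x,y,0]
    r=least_squares(lambda p:(proj('top',pts(p))-uv).ravel(),[.5,0,0,0,.01])
    print(k,r.x.round(4),r.fun.round(1)); x,y,a=r.x[:3]
    print(' hood',pts(r.x)[2:4].mean(0).round(3))
    for l in (40,55,80):
        d=.03-l/1000*np.sin(.6109); print('  axis pt',l,(x+d*np.cos(a)).round(4),(y+d*np.sin(a)).round(4),round(.034+l/1000*np.cos(.6109),4))
print('disc',onz('top',c2p(100,174),.003),'wellrim',onz('top',c2p(98,170),.03))
for z in(.104,.112):print('bluerim',z,onz('top',c2p(73,160),z))
for n,p in(('amb',(255,343)),('gr',(535,339))):print(n,onz('top',c2p(*p),.075))
print('coaster',onz('top',c2p(403,390),.008))
for z in(0.1,.105,.11):print(proj('scene',[onz('top',c2p(73,160),z)]))
E
```

```text
red [ 0.5799 -0.0112 -0.1448  0.0106  0.1254] [-3.5  2.9  1.7  3.2 -0.   0.5  0.5 -0.4  1.4 -6.4]
 hood [ 0.59  -0.013  0.168]
  axis pt 40 0.5868 -0.0122 0.0668
  axis pt 55 0.5783 -0.011 0.0791
  axis pt 80 0.5641 -0.0089 0.0995
yel [ 0.5792 -0.1902  0.0734  0.0077  0.0184] [ 0.2  3.8  1.1  3.9  0.  -0.5 -0.4  0.6 -0.9 -7.3]
 hood [ 0.587 -0.19   0.168]
  axis pt 40 0.5863 -0.1896 0.0668
  axis pt 55 0.5777 -0.1903 0.0791
  axis pt 80 0.5634 -0.1913 0.0995
disc [0.58046018 0.22502557 0.003     ] wellrim [0.58096109 0.22120245 0.03      ]
bluerim 0.104 [0.58084709 0.22386332 0.104     ]
bluerim 0.112 [0.58004655 0.22213439 0.112     ]
amb [0.45469688 0.09870469 0.075     ]
gr [ 0.45894851 -0.09964082  0.075     ]
coaster [ 0.41930884 -0.00607507  0.008     ]
[[329.07056943 297.29553389]]
[[329.10684468 294.83586198]]
[[329.14326218 292.3665445 ]]
```

```bash
python3 - <<'E'
from h import *
from scipy.optimize import least_squares
obs={'red':[(342,240),(457,259),(348,127),(479,150),(404,207)],'yel':[(596,260),(713,252),(617,152),(752,140),(672,213)]}
P=camera_params('top')
for k,o in obs.items():
    uv=np.array([c2p(*p) for p in o])
    def pts(p):
        x,y,a,hx,bx=p; bz=.01; m=np.array([[bx,.045,bz],[bx,-.045,bz],[hx,.044,.17],[hx,-.044,.17],[-.0159,0,.0995]])
        c,s=np.cos(a),np.sin(a); return m@np.array([[c,s,0],[-s,c,0],[0,0,1]])+[x,y,0]
    r=least_squares(lambda p:(proj('top',pts(p),P)-uv).ravel(),[.5,0,0,0,-.06])
    print(k,r.x.round(4),r.fun.round(1)); x,y,a=r.x[:3]
    print(' hood',pts(r.x)[2:4].mean(0).round(3))
    for l in (40,55,80):
        d=.03-l/1000*np.sin(.6109); print('  axis pt',l,(x+d*np.cos(a)).round(4),(y+d*np.sin(a)).round(4),round(.034+l/1000*np.cos(.6109),4))
E
```

```text
red [ 0.566  -0.0087 -0.1562  0.0245 -0.0418] [-0.7 -0.1  0.3  0.  -0.2  0.2  0.4 -0.2  0.1  0. ]
 hood [ 0.59  -0.012  0.17 ]
  axis pt 40 0.573 -0.0098 0.0668
  axis pt 55 0.5645 -0.0084 0.0791
  axis pt 80 0.5503 -0.0062 0.0995
yel [ 0.5634 -0.1915  0.085   0.0234 -0.0423] [-0.2  0.2  0.4 -0.2  0.2 -0.3 -0.3  0.3 -0.1  0. ]
 hood [ 0.587 -0.19   0.17 ]
  axis pt 40 0.5705 -0.1909 0.0668
  axis pt 55 0.5619 -0.1917 0.0791
  axis pt 80 0.5476 -0.1929 0.0995
```

```bash
cat >> h.py <<'E'
from scipy.spatial.transform import Rotation as Ro
T=np.radians(35)
ST={'red':(.566,-.0087,-.1562),'yel':(.5634,-.1915,.085)}
def Rt(tilt,yaw,s=1):
    x=[np.sin(tilt)*np.cos(yaw),np.sin(tilt)*np.sin(yaw),-np.cos(tilt)]; y=s*np.array([-np.sin(yaw),np.cos(yaw),0])
    return np.c_[x,y,np.cross(x,y)]
def cupaxis(k,l):
    x,y,a=ST[k]; d=.03-l*np.sin(T); return np.array([x+d*np.cos(a),y+d*np.sin(a),.034+l*np.cos(T)])
def rel(p,R,s=None):
    s=s or telemetry.read_state(); R0=Ro.from_rotvec(s['orientation']).as_matrix()
    return (1000*R0.T@(p-s['tool_pos'])).round(1), Ro.from_matrix(R0.T@R).as_rotvec().round(3)
E
python3 - <<'E'
from h import *
s=telemetry.read_state(); R0=Ro.from_rotvec(s['orientation']).as_matrix(); print(R0.round(2))
a=ST['yel'][2]
for sg in(1,-1):
    R=Rt(T,a,sg); print(rel(np.array([.42,.2,.36]),R), rel(cupaxis('yel',.259),R), cupaxis('yel',.259))
    print('from pre', R.T@(cupaxis('yel',.129)-cupaxis('yel',.259)))
E
```

```text
[[-0.    0.24  0.97]
 [-0.    0.97 -0.24]
 [-1.   -0.   -0.  ]]
(array([ -57.8, -306.4,  361.1]), array([-0.312, -0.606,  0.1  ])) (array([  56.7, -690.5,  480.3]), array([-0.312, -0.606,  0.1  ])) [ 0.44527173 -0.20156515  0.24616038]
from pre [1.30000000e-01 4.34701866e-18 1.53809557e-17]
(array([ -57.8, -306.4,  361.1]), array([2.7  , 0.141, 0.852])) (array([  56.7, -690.5,  480.3]), array([2.7  , 0.141, 0.852])) [ 0.44527173 -0.20156515  0.24616038]
from pre [ 1.30000000e-01 -4.34701866e-18 -1.53809557e-17]
```

Request:
step_arm([
  {"xyz": [-58,-306,361],"turn": [-0.312,-0.606,0.1],"grip": 93},
  {"xyz": [-58,-306,361],"turn": [-0.312,-0.606,0.1],"grip": 93},
  {"xyz": [-58,-306,361],"turn": [-0.312,-0.606,0.1],"grip": 93},
  {"xyz": [-58,-306,361],"turn": [-0.312,-0.606,0.1],"grip": 93},
  {"xyz": [-58,-306,361],"turn": [-0.312,-0.606,0.1],"grip": 93},
  {"xyz": [-58,-306,361],"turn": [-0.312,-0.606,0.1],"grip": 93},
  {"xyz": [-58,-306,361],"turn": [-0.312,-0.606,0.1],"grip": 93},
  {"xyz": [-58,-306,361],"turn": [-0.312,-0.606,0.1],"grip": 93},
  {"xyz": [-58,-306,361],"turn": [-0.312,-0.606,0.1],"grip": 93},
])

```text
t: 1.23
tool_pos: [0.4213, 0.1979, 0.3611]
orientation: [-0.036, 0.958, 0.073]
force: [0.3, -0.2, -0.2]
opening: 0.0931
```

```bash
python3 - <<'E'
from h import *
print(telemetry.read_state()['q'].round(2),rel(cupaxis('yel',.259),Rt(T,ST['yel'][2])))
E
```

```text
[ 0.46 -0.74  2.18 -0.24  1.13 -1.15] (array([  89.2, -400.3,  -71.9]), array([-0.006,  0.002,  0.002]))
```

Request:
step_arm([
  {"xyz": [89,-400,-72],"turn": [-0.006,0.002,0.002],"grip": 93},
  {"xyz": [89,-400,-72],"turn": [-0.006,0.002,0.002],"grip": 93},
  {"xyz": [89,-400,-72],"turn": [-0.006,0.002,0.002],"grip": 93},
  {"xyz": [89,-400,-72],"turn": [-0.006,0.002,0.002],"grip": 93},
  {"xyz": [89,-400,-72],"turn": [-0.006,0.002,0.002],"grip": 93},
  {"xyz": [89,-400,-72],"turn": [-0.006,0.002,0.002],"grip": 93},
  {"xyz": [89,-400,-72],"turn": [-0.006,0.002,0.002],"grip": 93},
  {"xyz": [89,-400,-72],"turn": [-0.006,0.002,0.002],"grip": 93},
  {"xyz": [89,-400,-72],"turn": [-0.006,0.002,0.002],"grip": 93},
])

```text
t: 2.35
tool_pos: [0.4462, -0.1971, 0.2453]
orientation: [-0.043, 0.962, 0.085]
force: [-0.4, -0.1, 0.3]
opening: 0.093
```

```bash
python3 - <<'E'
from h import *
s=telemetry.read_state();P=camera_params('wrist');im=read_camera('wrist')[:,:,::-1].copy()
R=Ro.from_rotvec(s['orientation']).as_matrix()
print(s['q'].round(2),s['force'],rel(cupaxis('yel',.129),Rt(T,ST['yel'][2]),s))
a=np.linspace(0,2*np.pi,40)
C=Rt(T,ST['yel'][2]);circ=cupaxis('yel',.08)+.029*(np.outer(np.cos(a),C[:,1])+np.outer(np.sin(a),C[:,2]))
for p in proj('wrist',circ,P): cv2.circle(im,tuple(int(v) for v in p.round()),1,(0,0,255),-1)
cv2.imwrite('pics/w1.png',im)
E
```

```text
[-0.8  -0.54  2.27  0.53  1.06 -2.64] [-0.41368046 -0.10971702  0.25180818] (array([128.5,  -5.1,  -0.2]), array([ 0.005, -0.003, -0.005]))
```

View pics/w1.png

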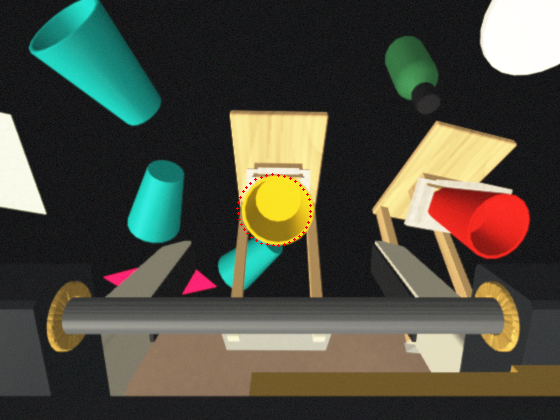

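The wrist view shows the yellow rim at (276,210), exactly on the predicted circle. However, joint 6 is near its limit at -2.64, so I'll turn a little about the cup axis, which is free by symmetry.

Request:
step_arm([
  {"xyz": [0,0,0],"turn": [0.15,0,0],"grip": 93},
  {"xyz": [0,0,0],"turn": [0.15,0,0],"grip": 93},
  {"xyz": [0,0,0],"turn": [0.15,0,0],"grip": 93},
])

```text
t: 2.78
tool_pos: [0.4465, -0.1974, 0.2466]
orientation: [0.09, 0.964, 0.014]
force: [-0.1, -0.5, -0.8]
opening: 0.093
```

```bash
python3 - <<'E'
from h import *
s=telemetry.read_state();print(s['q'].round(3))
R=Rt(T,ST['yel'][2])@Ro.from_rotvec([.15,0,0]).as_matrix()
for l in(.259,.131):print(rel(cupaxis('yel',l),R,s))
P=camera_params('wrist');c,d=ray('wrist',(280,210),P);R0=Ro.from_rotvec(s['orientation']).as_matrix();print(R0.T@(c-s['tool_pos']),R0.T@d)
E
```

```text
[-0.798 -0.54   2.268  0.534  1.064 -2.495]
(array([-0.6, -4.2, -1. ]), array([ 0.01 , -0.001, -0.003]))
(array([127.4,  -4.6,  -0.8]), array([ 0.01 , -0.001, -0.003]))
[-0.08285946  0.00173248 -0.06961092] [ 0.96685945 -0.00824385  0.25532703]
```

Request:
step_arm([
  {"xyz": [30,-4.5,-1],"turn": [0.01,0,0],"grip": 93},
  {"xyz": [60,-4.5,-1],"turn": [0.01,0,0],"grip": 93},
  {"xyz": [90,-4.5,-1],"turn": [0.01,0,0],"grip": 93},
  {"xyz": [110,-4.5,-1],"turn": [0.01,0,0],"grip": 93},
  {"xyz": [127,-4.5,-1],"turn": [0.01,0,0],"grip": 93},
  {"xyz": [127,-4.5,-1],"turn": [0.01,0,0],"grip": 93},
])

```text
t: 3.52
tool_pos: [0.5173, -0.1951, 0.1397]
orientation: [0.103, 0.966, 0.009]
force: [-0.7, 0.0, 0.3]
opening: 0.0929
```

```bash
python3 - <<'E'
from h import *
s=telemetry.read_state();print(s['q'].round(3))
R=Rt(T,ST['yel'][2])@Ro.from_rotvec([.15,0,0]).as_matrix()
print(rel(cupaxis('yel',.131),R,s))
E
```

```text
[-0.667 -0.17   2.202  0.62   0.744 -2.558]
(array([-0.7, -0. ,  1.8]), array([-0.003, -0.004, -0.005]))
```

Request:
step_arm([
  {"xyz": [0,0,1.5],"turn": [0,0,0],"grip": 93},
  {"xyz": [0,0,1.5],"turn": [0,0,0],"grip": 40},
  {"xyz": [0,0,1.5],"turn": [0,0,0],"grip": 40},
  {"xyz": [0,0,1.5],"turn": [0,0,0],"grip": 40},
  {"xyz": [0,0,1.5],"turn": [0,0,0],"grip": 40},
  {"xyz": [0,0,1.5],"turn": [0,0,0],"grip": 40},
  {"xyz": [0,0,1.5],"turn": [0,0,0],"grip": 40},
  {"xyz": [0,0,1.5],"turn": [0,0,0],"grip": 40},
], force=20)

```text
t: 4.53
tool_pos: [0.5189, -0.1963, 0.1419]
orientation: [0.103, 0.964, 0.007]
force: [-2.0, 1.7, 2.2]
opening: 0.0565
```

Request:
step_arm([
  {"xyz": [-15,0,1.5],"turn": [0,0,0],"grip": 40},
  {"xyz": [-40,0,1.5],"turn": [0,0,0],"grip": 40},
  {"xyz": [-70,0,1.5],"turn": [0,0,0],"grip": 40},
  {"xyz": [-100,0,1.5],"turn": [0,0,0],"grip": 40},
  {"xyz": [-130,0,1.5],"turn": [0,0,0],"grip": 40},
  {"xyz": [-160,0,1.5],"turn": [0,0,0],"grip": 40},
  {"xyz": [-160,0,1.5],"turn": [0,0,0],"grip": 40},
])

```text
t: 5.4
tool_pos: [0.4289, -0.2058, 0.2759]
orientation: [0.101, 0.962, 0.004]
force: [1.1, -0.3, -1.4]
opening: 0.0567
```

```bash
python3 - <<'E'
from h import *
s=telemetry.read_state();print(s['q'].round(3),s['force'])
# carry: upright over blue
for yaw in (0,.2,.4):
  R=Rt(0,yaw)
  print(yaw,rel(np.array([.46,.0,.40]),R,s),rel(np.array([.5805,.2225,.40]),R,s), R.T@(np.array([.5805,.2225,.40])-[.46,0,.40]))
E
```

```text
[-0.851 -0.603  2.254  0.53   1.152 -2.488] [ 1.07584009 -0.25611481 -1.38598065]
0 (array([-73.9, 217. ,  78.6]), array([-0.067,  0.608, -0.072])) (array([  5.8, 443.5, 158.5]), array([-0.067,  0.608, -0.072])) [0.     0.2225 0.1205]
0.2 (array([-73.9, 217. ,  78.6]), array([-0.261,  0.614, -0.011])) (array([  5.8, 443.5, 158.5]), array([-0.261,  0.614, -0.011])) [0.         0.19412516 0.16230195]
0.4 (array([-73.9, 217. ,  78.6]), array([-0.455,  0.616,  0.05 ])) (array([  5.8, 443.5, 158.5]), array([-0.455,  0.616,  0.05 ])) [0.         0.15801116 0.19763343]
```

Request:
step_arm([
  {"xyz": [-74,0,79],"turn": [-0.02,0.2,-0.02],"grip": 40},
  {"xyz": [-74,50,79],"turn": [-0.03,0.3,-0.03],"grip": 40},
  {"xyz": [-74,110,79],"turn": [-0.05,0.45,-0.05],"grip": 40},
  {"xyz": [-74,170,79],"turn": [-0.067,0.608,-0.072],"grip": 40},
  {"xyz": [-74,217,79],"turn": [-0.067,0.608,-0.072],"grip": 40},
  {"xyz": [-40,300,110],"turn": [-0.067,0.608,-0.072],"grip": 40},
  {"xyz": [-20,360,130],"turn": [-0.067,0.608,-0.072],"grip": 40},
  {"xyz": [0,410,145],"turn": [-0.067,0.608,-0.072],"grip": 40},
  {"xyz": [6,443.5,158.5],"turn": [-0.067,0.608,-0.072],"grip": 40},
  {"xyz": [6,443.5,158.5],"turn": [-0.067,0.608,-0.072],"grip": 40},
  {"xyz": [6,443.5,158.5],"turn": [-0.067,0.608,-0.072],"grip": 40},
  {"xyz": [6,443.5,158.5],"turn": [-0.067,0.608,-0.072],"grip": 40},
])

```text
t: 6.9
tool_pos: [0.5801, 0.2225, 0.3985]
orientation: [0.002, 1.574, 0.003]
force: [-0.2, -0.0, -0.3]
opening: 0.0565
```

```bash
python3 - <<'E'
from h import *
s=telemetry.read_state();print(s['q'].round(3),s['force'],s['opening'])
print(rel(np.array([.5805,.2225,.40]),Rt(0,0),s))
P=camera_params('wrist');im=read_camera('wrist')[:,:,::-1].copy();im2=read_camera('scene')[:,:,::-1].copy()
R0=Ro.from_rotvec(s['orientation']).as_matrix();a=np.linspace(0,2*np.pi,60);C=np.array([.5805,.2225,.0])
def dr(I,n,c,z,r,col,P=None):
    p=proj(n,np.c_[c[0]+r*np.cos(a),c[1]+r*np.sin(a),z+0*a],P)
    for q in p: cv2.circle(I,tuple(int(v) for v in q.round()),1,col,-1)
for I,n,Q in((im,'wrist',P),(im2,'scene',None)):
    dr(I,n,C,.03,.042,(0,0,255),Q); dr(I,n,C,.003,.055,(0,255,0),Q); dr(I,n,C,.108,.029,(255,255,0),Q)
g=s['tool_pos']+.065*R0[:,0]
for z,r in((g[2]+.014,.029),(g[2]-.066,.018)):dr(im,'wrist',g,z,r,(255,0,255),P);dr(im2,'scene',g,z,r,(255,0,255))
cv2.imwrite('pics/w2.png',im); cv2.imwrite('pics/s2.png',np.vstack([cv2.resize(im2[80:400,200:460],(650,800))[:800]])[:,:])
cv2.imwrite('pics/ws2.png',np.hstack([cv2.resize(im,None,fx=.9,fy=.9)[:378],cv2.resize(im2[90:360,230:430],None,fx=1.4,fy=1.4)[:378]]))
E
```

```text
[ 0.282  0.171  1.271  0.004  1.702 -1.289] [-0.20081055 -0.0350987  -0.32589144] 0.05648668546522867
(array([-1.5,  0. ,  0.4]), array([ 0.001, -0.003, -0.003]))
```

View pics/ws2.png

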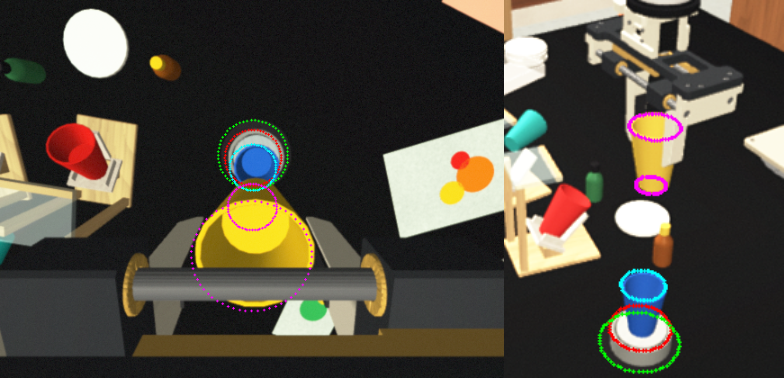

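Wrist and scene views: the held yellow cup matches the predicted outline to about 1 mm, and the blue rim and well match my estimate (wrist 257,155; scene 643,285). Lowering.

Request:
step_arm([
  {"xyz": [50,0,0],"turn": [0,-0.003,-0.003],"grip": 40},
  {"xyz": [100,0,0.4],"turn": [0,-0.003,-0.003],"grip": 40},
  {"xyz": [135,0,0.4],"turn": [0,-0.003,-0.003],"grip": 40},
  {"xyz": [150,0,0.4],"turn": [0,-0.003,-0.003],"grip": 40},
  {"xyz": [160,0,0.4],"turn": [0,-0.003,-0.003],"grip": 40},
  {"xyz": [170,0,0.4],"turn": [0,-0.003,-0.003],"grip": 40},
  {"xyz": [180,0,0.4],"turn": [0,-0.003,-0.003],"grip": 40},
  {"xyz": [185,0,0.4],"turn": [0,-0.003,-0.003],"grip": 40},
  {"xyz": [185,0,0.4],"turn": [0,-0.003,-0.003],"grip": 40},
])

```text
t: 8.12
tool_pos: [0.58, 0.2241, 0.2134]
orientation: [-0.001, 1.571, 0.002]
force: [0.8, -0.4, -0.4]
opening: 0.057
```

Request:
step_arm([
  {"xyz": [2,0,0],"turn": [0,0,0],"grip": 40},
  {"xyz": [4,0,0],"turn": [0,0,0],"grip": 40},
  {"xyz": [6,0,0],"turn": [0,0,0],"grip": 40},
  {"xyz": [8,0,0],"turn": [0,0,0],"grip": 40},
  {"xyz": [10,0,0],"turn": [0,0,0],"grip": 40},
  {"xyz": [10,0,0],"turn": [0,0,0],"grip": 40},
])

```text
t: 8.88
tool_pos: [0.58, 0.2241, 0.2035]
orientation: [-0.001, 1.571, 0.002]
force: [-0.3, -0.1, 0.6]
opening: 0.0566
```

Request:
step_arm([
  {"xyz": [1,0,0],"turn": [0,0,0],"grip": 40},
  {"xyz": [2,0,0],"turn": [0,0,0],"grip": 40},
  {"xyz": [3,0,0],"turn": [0,0,0],"grip": 40},
  {"xyz": [3,0,0],"turn": [0,0,0],"grip": 40},
])

```text
t: 9.38
tool_pos: [0.5801, 0.2241, 0.2006]
orientation: [-0.001, 1.571, 0.002]
force: [0.2, 0.6, -0.3]
opening: 0.0569
```

Request:
step_arm([
  {"xyz": [1,0,0],"turn": [0,0,0],"grip": 40},
  {"xyz": [2,0,0],"turn": [0,0,0],"grip": 40},
  {"xyz": [3,0,0],"turn": [0,0,0],"grip": 40},
  {"xyz": [3,0,0],"turn": [0,0,0],"grip": 40},
])

```text
t: 9.88
tool_pos: [0.5805, 0.2242, 0.1986]
orientation: [-0.0, 1.569, 0.002]
force: [-0.0, -0.5, 5.5]
opening: 0.0565
```

Request:
step_arm([
  {"xyz": [-1,0,0],"turn": [0,0,0],"grip": 60},
  {"xyz": [-1,0,0],"turn": [0,0,0],"grip": 70},
  {"xyz": [-1,0,0],"turn": [0,0,0],"grip": 93},
  {"xyz": [-1,0,0],"turn": [0,0,0],"grip": 93},
  {"xyz": [-1,0,0],"turn": [0,0,0],"grip": 93},
  {"xyz": [-1,0,0],"turn": [0,0,0],"grip": 93},
  {"xyz": [-30,0,0],"turn": [0,0,0],"grip": 93},
  {"xyz": [-80,0,0],"turn": [0,0,0],"grip": 93},
  {"xyz": [-130,0,0],"turn": [0,0,0],"grip": 93},
  {"xyz": [-190,0,0],"turn": [0,0,0],"grip": 93},
  {"xyz": [-190,0,0],"turn": [0,0,0],"grip": 93},
])

```text
t: 11.25
tool_pos: [0.5817, 0.2245, 0.3953]
orientation: [0.002, 1.56, 0.004]
force: [-0.2, 0.1, -0.2]
opening: 0.0933
```

```bash
python3 - <<'E'
from h import *
s=telemetry.read_state();print(s['q'].round(3),s['force'],s['opening'])
P=camera_params('wrist');im=read_camera('wrist')[:,:,::-1].copy();im2=read_camera('scene')[:,:,::-1].copy()
a=np.linspace(0,2*np.pi,60);C=np.array([.5805,.224,.0])
def dr(I,n,c,z,r,col,P=None):
    for q in proj(n,np.c_[c[0]+r*np.cos(a),c[1]+r*np.sin(a),z+0*a],P): cv2.circle(I,tuple(int(v) for v in q.round()),0,col,-1)
for I,n,Q in((im,'wrist',P),(im2,'scene',None)):
    dr(I,n,C,.148,.029,(255,0,255),Q); dr(I,n,C,.108,.029,(0,0,255),Q)
p=proj('wrist',[C+[0,0,.14]],P)[0].astype(int);print(p)
A=im[max(p[1]-90,0):,max(p[0]-90,0):][:180,:180]
B=im2[220:360,260:400]
cv2.imwrite('pics/ws3.png',np.hstack([cv2.resize(A,(400,400)),cv2.resize(B,(400,400))]))
R=Rt(T,ST['red'][2])
for l in(.28,.131):print(rel(cupaxis('red',l),R,s),cupaxis('red',l))
print(rel(np.array([.45,.12,.39]),R,s))
E
```

```text
[ 2.860e-01  1.660e-01  1.282e+00  1.000e-03  1.681e+00 -1.286e+00] [-0.19984987  0.10203784 -0.21136944] 0.09327868166449547
[279 187]
(array([ 129.4, -213.2, -146.5]), array([ 0.151, -0.599, -0.053])) [0.4369886  0.01161709 0.26336257]
(array([ 252.4, -227.1,  -63.4]), array([ 0.151, -0.599, -0.053])) [ 0.52141102 -0.001678    0.14130892]
(array([   3.4, -104.3, -131.9]), array([ 0.151, -0.599, -0.053]))
```

View pics/ws3.png

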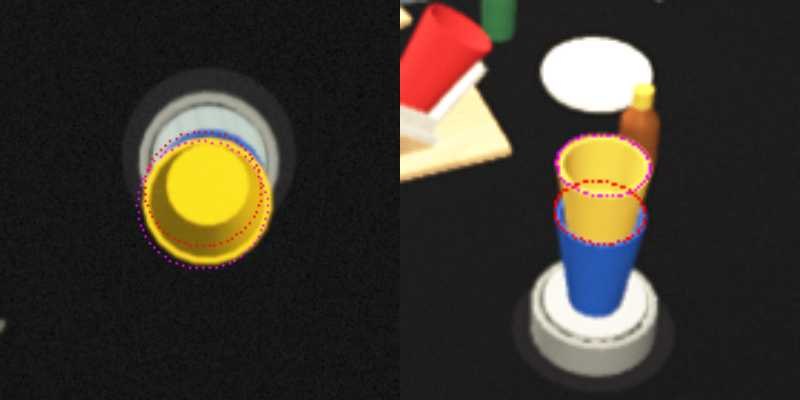

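Yellow is nested upright in blue: the rim fits the prediction in both views to about 2 mm. Next is red.

Request:
step_arm([
  {"xyz": [3,-50,-66],"turn": [0.075,-0.3,-0.026],"grip": 93},
  {"xyz": [3,-104,-132],"turn": [0.151,-0.599,-0.053],"grip": 93},
  {"xyz": [3,-104,-132],"turn": [0.151,-0.599,-0.053],"grip": 93},
  {"xyz": [3,-104,-132],"turn": [0.151,-0.599,-0.053],"grip": 93},
  {"xyz": [40,-150,-140],"turn": [0.151,-0.599,-0.053],"grip": 93},
  {"xyz": [80,-190,-145],"turn": [0.151,-0.599,-0.053],"grip": 93},
  {"xyz": [129,-213,-146.5],"turn": [0.151,-0.599,-0.053],"grip": 93},
  {"xyz": [129,-213,-146.5],"turn": [0.151,-0.599,-0.053],"grip": 93},
  {"xyz": [129,-213,-146.5],"turn": [0.151,-0.599,-0.053],"grip": 93},
])

```text
t: 12.48
tool_pos: [0.4342, 0.011, 0.2593]
orientation: [0.072, 0.968, -0.147]
force: [0.3, -0.2, 2.1]
opening: 0.0927
```

```bash
python3 - <<'E'
from h import *
s=telemetry.read_state();print(s['q'].round(3),s['force'])
R=Rt(T,ST['red'][2]); print(rel(cupaxis('red',.131),R,s))
P=camera_params('wrist');im=read_camera('wrist')[:,:,::-1].copy()
a=np.linspace(0,2*np.pi,40)
circ=cupaxis('red',.08)+.029*(np.outer(np.cos(a),R[:,1])+np.outer(np.sin(a),R[:,2]))
for p in proj('wrist',circ,P): cv2.circle(im,tuple(int(v) for v in p.round()),1,(255,255,0),-1)
cv2.imwrite('pics/w4.png',im)
E
```

```text
[-0.049 -0.888  2.437 -0.077  0.995 -1.442] [ 0.30980125 -0.1893823   2.06604277]
(array([147.2,   1.6,   5.9]), array([ 0.002, -0.01 ,  0.004]))
```

View pics/w4.png

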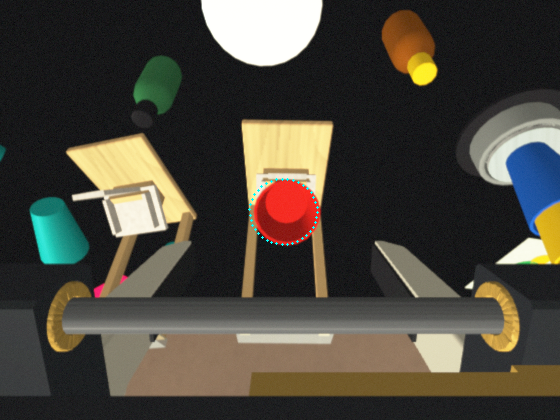

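The red rim at (285,212) lies on the prediction. Approaching.

Request:
step_arm([
  {"xyz": [30,1.6,3],"turn": [0,-0.01,0],"grip": 93},
  {"xyz": [60,1.6,6],"turn": [0,-0.01,0],"grip": 93},
  {"xyz": [90,1.6,6],"turn": [0,-0.01,0],"grip": 93},
  {"xyz": [115,1.6,6],"turn": [0,-0.01,0],"grip": 93},
  {"xyz": [135,1.6,6],"turn": [0,-0.01,0],"grip": 93},
  {"xyz": [147,1.6,6],"turn": [0,-0.01,0],"grip": 93},
  {"xyz": [147,1.6,6],"turn": [0,-0.01,0],"grip": 93},
])

```text
t: 13.4
tool_pos: [0.5225, -0.0008, 0.1417]
orientation: [0.069, 0.958, -0.145]
force: [0.6, -0.1, 0.3]
opening: 0.0933
```

```bash
python3 - <<'E'
from h import *
s=telemetry.read_state();print(s['q'].round(3),rel(cupaxis('red',.131),Rt(T,ST['red'][2]),s))
E
```

```text
[-0.07  -0.348  2.342 -0.102  0.541 -1.417] (array([-0.2, -1. , -1. ]), array([0.004, 0.001, 0.003]))
```

Request:
step_arm([
  {"xyz": [0,-1,-1],"turn": [0,0,0],"grip": 93},
  {"xyz": [0,-1,-1],"turn": [0,0,0],"grip": 40},
  {"xyz": [0,-1,-1],"turn": [0,0,0],"grip": 40},
  {"xyz": [0,-1,-1],"turn": [0,0,0],"grip": 40},
  {"xyz": [0,-1,-1],"turn": [0,0,0],"grip": 40},
  {"xyz": [0,-1,-1],"turn": [0,0,0],"grip": 40},
  {"xyz": [-15,-1,-1],"turn": [0,0,0],"grip": 40},
  {"xyz": [-40,-1,-1],"turn": [0,0,0],"grip": 40},
  {"xyz": [-70,-1,-1],"turn": [0,0,0],"grip": 40},
  {"xyz": [-100,-1,-1],"turn": [0,0,0],"grip": 40},
  {"xyz": [-130,-1,-1],"turn": [0,0,0],"grip": 40},
  {"xyz": [-130,-1,-1],"turn": [0,0,0],"grip": 40},
], force=20)

```text
t: 14.9
tool_pos: [0.4471, 0.0095, 0.2493]
orientation: [0.07, 0.953, -0.146]
force: [1.7, -0.0, -1.0]
opening: 0.0572
```

```bash
python3 - <<'E'
from h import *
s=telemetry.read_state();print(s['q'].round(3),s['opening'])
R=Rt(0,0)
for p in([.46,.01,.40],[.46,.1,.45],[.5805,.2245,.45]): print(rel(np.array(p),R,s))
E
```

```text
[-0.051 -0.836  2.434 -0.08   0.932 -1.44 ] 0.05715009242647726
(array([-115.7,    1.8,   97.4]), array([-0.15 ,  0.614,  0.052]))
(array([-164.9,   90.5,  115.1]), array([-0.15 ,  0.614,  0.052]))
(array([-107.8,  232.2,  196.9]), array([-0.15 ,  0.614,  0.052]))
```

Request:
step_arm([
  {"xyz": [-40,1,33],"turn": [-0.03,0.1,0.01],"grip": 40},
  {"xyz": [-80,1,65],"turn": [-0.07,0.28,0.02],"grip": 40},
  {"xyz": [-116,2,97],"turn": [-0.11,0.45,0.04],"grip": 40},
  {"xyz": [-165,40,115],"turn": [-0.15,0.614,0.052],"grip": 40},
  {"xyz": [-165,90,115],"turn": [-0.15,0.614,0.052],"grip": 40},
  {"xyz": [-145,140,142],"turn": [-0.15,0.614,0.052],"grip": 40},
  {"xyz": [-125,190,170],"turn": [-0.15,0.614,0.052],"grip": 40},
  {"xyz": [-108,232,197],"turn": [-0.15,0.614,0.052],"grip": 40},
  {"xyz": [-108,232,197],"turn": [-0.15,0.614,0.052],"grip": 40},
  {"xyz": [-108,232,197],"turn": [-0.15,0.614,0.052],"grip": 40},
  {"xyz": [-108,232,197],"turn": [-0.15,0.614,0.052],"grip": 40},
])

```text
t: 16.27
tool_pos: [0.5808, 0.2234, 0.4473]
orientation: [0.0, 1.575, -0.001]
force: [-0.1, 0.9, -1.0]
opening: 0.057
```

```bash
python3 - <<'E'
from h import *
s=telemetry.read_state();print(s['q'].round(3),s['force'],s['opening'])
print(rel(np.array([.5805,.2245,.25]),Rt(0,0),s))
P=camera_params('wrist');im=read_camera('wrist')[:,:,::-1].copy();im2=read_camera('scene')[:,:,::-1].copy()
a=np.linspace(0,2*np.pi,60);C=np.array([.5805,.2245,.0])
def dr(I,n,c,z,r,col,P=None):
    for q in proj(n,np.c_[c[0]+r*np.cos(a),c[1]+r*np.sin(a),z+0*a],P): cv2.circle(I,tuple(int(v) for v in q.round()),0,col,-1)
g=s['tool_pos']+.065*Ro.from_rotvec(s['orientation']).as_matrix()[:,0]
for I,n,Q in((im,'wrist',P),(im2,'scene',None)):
    dr(I,n,C,.147,.029,(255,0,255),Q)
    for z,r in((g[2]+.014,.029),(g[2]-.066,.018)):dr(I,n,g,z,r,(255,255,0),Q)
cv2.imwrite('pics/ws5.png',np.hstack([cv2.resize(im[100:380,130:430],None,fx=1.4,fy=1.4)[:392],cv2.resize(im2[90:360,240:420],None,fx=1.45,fy=1.45)[:392]][:2]) if 0 else np.hstack([cv2.resize(im[100:380,130:430],(420,392)),cv2.resize(im2[90:360,240:420],(261,392))]))
E
```

```text
[ 2.840e-01  1.840e-01  1.168e+00  1.000e-03  1.793e+00 -1.285e+00] [-0.1277317   0.90156362 -1.04115216] 0.05697189999895289
(array([197.3,   1.2,   0.5]), array([-0.001, -0.004,  0.   ]))
```

View pics/ws5.png

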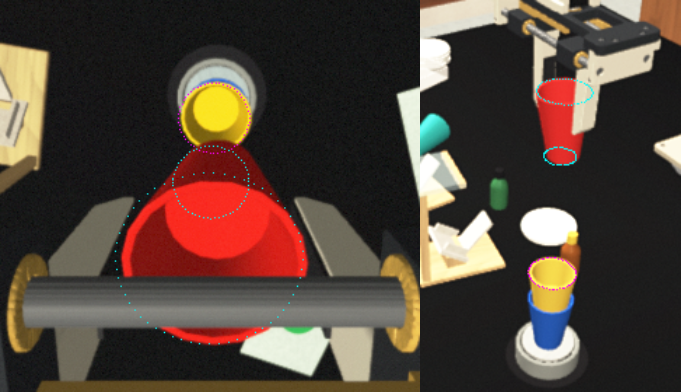

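The red cup is held upright, with its outline within about 2 mm of the prediction, and the yellow rim is where expected. Lowering.

Request:
step_arm([
  {"xyz": [50,0,0],"turn": [0,-0.004,0],"grip": 40},
  {"xyz": [100,0,0.5],"turn": [0,-0.004,0],"grip": 40},
  {"xyz": [140,0,0.5],"turn": [0,-0.004,0],"grip": 40},
  {"xyz": [160,0,0.5],"turn": [0,-0.004,0],"grip": 40},
  {"xyz": [170,0,0.5],"turn": [0,-0.004,0],"grip": 40},
  {"xyz": [180,0,0.5],"turn": [0,-0.004,0],"grip": 40},
  {"xyz": [190,0,0.5],"turn": [0,-0.004,0],"grip": 40},
  {"xyz": [195,0,0.5],"turn": [0,-0.004,0],"grip": 40},
  {"xyz": [195,0,0.5],"turn": [0,-0.004,0],"grip": 40},
])

```text
t: 17.5
tool_pos: [0.5804, 0.2241, 0.2516]
orientation: [-0.0, 1.572, -0.0]
force: [-0.8, -0.4, -0.7]
opening: 0.057
```

Request:
step_arm([
  {"xyz": [2,0,0],"turn": [0,0,0],"grip": 40},
  {"xyz": [4,0,0],"turn": [0,0,0],"grip": 40},
  {"xyz": [6,0,0],"turn": [0,0,0],"grip": 40},
  {"xyz": [8,0,0],"turn": [0,0,0],"grip": 40},
  {"xyz": [8,0,0],"turn": [0,0,0],"grip": 40},
])

```text
t: 18.12
tool_pos: [0.5804, 0.224, 0.2436]
orientation: [-0.0, 1.572, -0.0]
force: [0.3, 0.1, -0.2]
opening: 0.057
```

Request:
step_arm([
  {"xyz": [1,0,0],"turn": [0,0,0],"grip": 40},
  {"xyz": [2,0,0],"turn": [0,0,0],"grip": 40},
  {"xyz": [3,0,0],"turn": [0,0,0],"grip": 40},
  {"xyz": [3,0,0],"turn": [0,0,0],"grip": 40},
])

```text
t: 18.62
tool_pos: [0.5805, 0.224, 0.2407]
orientation: [-0.0, 1.572, -0.0]
force: [0.1, -0.1, -1.4]
opening: 0.0568
```

Request:
step_arm([
  {"xyz": [0.7,0,0],"turn": [0,0,0],"grip": 40},
  {"xyz": [1.4,0,0],"turn": [0,0,0],"grip": 40},
  {"xyz": [2,0,0],"turn": [0,0,0],"grip": 40},
  {"xyz": [2,0,0],"turn": [0,0,0],"grip": 40},
])

```text
t: 19.12
tool_pos: [0.5807, 0.2241, 0.2394]
orientation: [-0.0, 1.571, -0.0]
force: [-1.1, -0.5, 2.1]
opening: 0.057
```

Contact. Release, rise, then push on the rim with the fingertips part-closed.

Request:
step_arm([
  {"xyz": [0.5,0,0],"turn": [0,0,0],"grip": 60},
  {"xyz": [0,0,0],"turn": [0,0,0],"grip": 70},
  {"xyz": [0,0,0],"turn": [0,0,0],"grip": 93},
  {"xyz": [0,0,0],"turn": [0,0,0],"grip": 93},
  {"xyz": [0,0,0],"turn": [0,0,0],"grip": 93},
  {"xyz": [0,0,0],"turn": [0,0,0],"grip": 93},
  {"xyz": [-30,0,0],"turn": [0,0,0],"grip": 93},
  {"xyz": [-60,0,0],"turn": [0,0,0],"grip": 93},
  {"xyz": [-120,0,0],"turn": [0,0,0],"grip": 93},
  {"xyz": [-120,0,0],"turn": [0,0,0],"grip": 49},
  {"xyz": [-120,0,0],"turn": [0,0,0],"grip": 49},
  {"xyz": [-120,0,0],"turn": [0,0,0],"grip": 49},
])

```text
t: 20.62
tool_pos: [0.5801, 0.2239, 0.3569]
orientation: [-0.001, 1.575, -0.001]
force: [0.0, -0.7, -0.3]
opening: 0.0678
```

```bash
python3 - <<'E'
from h import *
s=telemetry.read_state();print(s['tool_pos'],s['force'],s['opening'],rel(np.array([.5805,.2245,.29]),Rt(0,0),s))
P=camera_params('wrist');im=read_camera('wrist')[:,:,::-1].copy();im2=read_camera('scene')[:,:,::-1].copy()
a=np.linspace(0,2*np.pi,60);C=np.array([.5805,.2245,.0])
def dr(I,n,c,z,r,col,P=None):
    for q in proj(n,np.c_[c[0]+r*np.cos(a),c[1]+r*np.sin(a),z+0*a],P): cv2.circle(I,tuple(int(v) for v in q.round()),0,col,-1)
for I,n,Q in((im,'wrist',P),(im2,'scene',None)):
    dr(I,n,C,.187,.029,(255,255,0),Q);dr(I,n,C,.147,.029,(255,0,255),Q)
cv2.imwrite('pics/ws6.png',np.hstack([cv2.resize(im[80:360,130:430],(420,392)),cv2.resize(im2[150:350,260:400],(274,392))]))
E
```

```text
[0.58007026 0.22394696 0.35689433] [ 0.04792538 -0.69193113 -0.33985179] 0.06781156102959764 (array([66.9,  0.6,  0.7]), array([ 0.   , -0.004,  0.001]))
```

View pics/ws6.png

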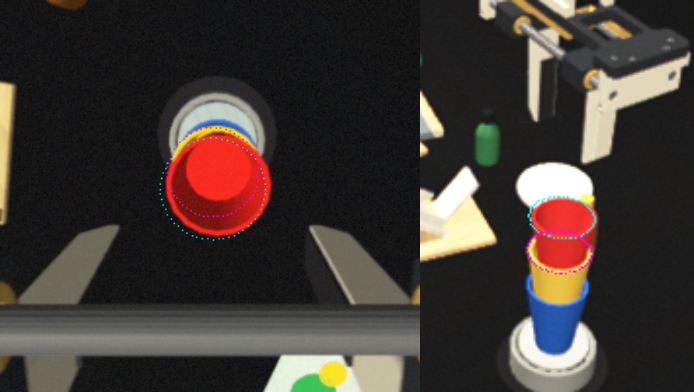

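All three are stacked upright and concentric. Now the press.

Request:
step_arm([
  {"xyz": [30,0.6,0.7],"turn": [0,-0.004,0],"grip": 49},
  {"xyz": [55,0.6,0.7],"turn": [0,-0.004,0],"grip": 49},
  {"xyz": [67,0.6,0.7],"turn": [0,-0.004,0],"grip": 49},
  {"xyz": [67,0.6,0.7],"turn": [0,-0.004,0],"grip": 49},
  {"xyz": [67,0.6,0.7],"turn": [0,-0.004,0],"grip": 49},
])

```text
t: 21.35
tool_pos: [0.5817, 0.2248, 0.2931]
orientation: [0.0, 1.566, 0.0]
force: [0.3, 0.1, 0.2]
opening: 0.0492
```

Request:
step_arm([
  {"xyz": [3,0,0],"turn": [0,0,0],"grip": 49},
  {"xyz": [6,0,0],"turn": [0,0,0],"grip": 49},
  {"xyz": [9,0,0],"turn": [0,0,0],"grip": 49},
  {"xyz": [12,0,0],"turn": [0,0,0],"grip": 49},
  {"xyz": [14,0,0],"turn": [0,0,0],"grip": 49},
  {"xyz": [16,0,0],"turn": [0,0,0],"grip": 49},
  {"xyz": [16,0,0],"turn": [0,0,0],"grip": 49},
])

```text
t: 22.22
tool_pos: [0.5812, 0.2247, 0.2756]
orientation: [-0.0, 1.568, -0.0]
force: [-0.7, 0.5, -0.2]
opening: 0.0491
```

Contact should come near 0.271.

Request:
step_arm([
  {"xyz": [1,0,0],"turn": [0,0,0],"grip": 49},
  {"xyz": [2,0,0],"turn": [0,0,0],"grip": 49},
  {"xyz": [3,0,0],"turn": [0,0,0],"grip": 49},
  {"xyz": [4,0,0],"turn": [0,0,0],"grip": 49},
  {"xyz": [5,0,0],"turn": [0,0,0],"grip": 49},
  {"xyz": [6,0,0],"turn": [0,0,0],"grip": 49},
  {"xyz": [6,0,0],"turn": [0,0,0],"grip": 49},
])

```text
t: 23.1
tool_pos: [0.5817, 0.2248, 0.2711]
orientation: [0.0, 1.566, 0.0]
force: [-0.9, -1.2, 5.5]
opening: 0.0491
```

Request:
step_arm([
  {"xyz": [1,0,0],"turn": [0,0,0],"grip": 49},
  {"xyz": [2,0,0],"turn": [0,0,0],"grip": 49},
  {"xyz": [3,0,0],"turn": [0,0,0],"grip": 49},
  {"xyz": [4,0,0],"turn": [0,0,0],"grip": 49},
  {"xyz": [5,0,0],"turn": [0,0,0],"grip": 49},
  {"xyz": [5,0,0],"turn": [0,0,0],"grip": 49},
])

```text
t: 23.85
tool_pos: [0.5817, 0.2249, 0.2661]
orientation: [0.0, 1.566, 0.0]
force: [-1.5, -0.0, 5.3]
opening: 0.0491
```

Request:
step_arm([
  {"xyz": [1,0,0],"turn": [0,0,0],"grip": 49},
  {"xyz": [2,0,0],"turn": [0,0,0],"grip": 49},
  {"xyz": [3,0,0],"turn": [0,0,0],"grip": 49},
  {"xyz": [4,0,0],"turn": [0,0,0],"grip": 49},
  {"xyz": [5,0,0],"turn": [0,0,0],"grip": 49},
  {"xyz": [5,0,0],"turn": [0,0,0],"grip": 49},
])

```text
t: 24.6
tool_pos: [0.5818, 0.2249, 0.2611]
orientation: [0.0, 1.566, 0.0]
force: [-0.6, 0.5, 5.2]
opening: 0.049
```

Request:
step_arm([
  {"xyz": [1,0,0],"turn": [0,0,0],"grip": 49},
  {"xyz": [2,0,0],"turn": [0,0,0],"grip": 49},
  {"xyz": [3,0,0],"turn": [0,0,0],"grip": 49},
  {"xyz": [4,0,0],"turn": [0,0,0],"grip": 49},
  {"xyz": [5,0,0],"turn": [0,0,0],"grip": 49},
  {"xyz": [6,0,0],"turn": [0,0,0],"grip": 49},
  {"xyz": [6,0,0],"turn": [0,0,0],"grip": 49},
])

```text
t: 25.48
tool_pos: [0.5818, 0.2248, 0.2551]
orientation: [0.0, 1.566, 0.0]
force: [-0.7, -0.2, 5.5]
opening: 0.0488
```

Request:
step_arm([
  {"xyz": [1,0,0],"turn": [0,0,0],"grip": 49},
  {"xyz": [2,0,0],"turn": [0,0,0],"grip": 49},
  {"xyz": [2,0,0],"turn": [0,0,0],"grip": 49},
])

```text
t: 25.85
tool_pos: [0.5818, 0.2249, 0.2531]
orientation: [0.0, 1.566, 0.0]
force: [-1.1, -0.1, 5.4]
opening: 0.0486
```

Request:
step_arm([
  {"xyz": [1,0,0],"turn": [0,0,0],"grip": 49},
  {"xyz": [2,0,0],"turn": [0,0,0],"grip": 49},
  {"xyz": [2,0,0],"turn": [0,0,0],"grip": 49},
])

```text
t: 26.22
tool_pos: [0.5821, 0.2249, 0.2518]
orientation: [0.0, 1.565, 0.0]
force: [-1.1, 0.3, 7.9]
opening: 0.0493
```

Request:
step_arm([
  {"xyz": [1,0,0],"turn": [0,0,0],"grip": 49},
  {"xyz": [1,0,0],"turn": [0,0,0],"grip": 49},
])

```text
t: 26.48
tool_pos: [0.5825, 0.225, 0.2518]
orientation: [0.001, 1.564, 0.001]
force: [-1.8, -0.4, 12.5]
opening: 0.0491
```

Request:
step_arm([
  {"xyz": [1,0,0],"turn": [0,0,0],"grip": 49},
  {"xyz": [1,0,0],"turn": [0,0,0],"grip": 49},
])

```text
t: 26.72
tool_pos: [0.5829, 0.225, 0.2517]
orientation: [0.001, 1.562, 0.001]
force: [-1.9, -0.8, 15.2]
opening: 0.0491
```

Hard stop: z holds at 0.2517 while the force rises to 15 N, and the tips are at 0.168, where the fully-down rim should be at 0.167. One more millimetre, then straight up.

Request:
step_arm([
  {"xyz": [0.8,0,0],"turn": [0,0,0],"grip": 49},
  {"xyz": [0.8,0,0],"turn": [0,0,0],"grip": 49},
  {"xyz": [0,0,0],"turn": [0,0,0],"grip": 49},
  {"xyz": [-4,0,0],"turn": [0,0,0],"grip": 49},
  {"xyz": [-10,0,0],"turn": [0,0,0],"grip": 49},
  {"xyz": [-30,0,0],"turn": [0,0,0],"grip": 49},
  {"xyz": [-70,0,0],"turn": [0,0,0],"grip": 49},
  {"xyz": [-130,0,0],"turn": [0,0,0],"grip": 49},
  {"xyz": [-130,0,0],"turn": [0,0,0],"grip": 49},
  {"xyz": [-130,0,0],"turn": [0,0,0],"grip": 49},
])

```text
t: 27.98
tool_pos: [0.5811, 0.2248, 0.3789]
orientation: [-0.0, 1.566, 0.0]
force: [-0.1, -0.3, -0.3]
opening: 0.0489
```

```bash
python3 - <<'E'
from h import *
s=telemetry.read_state();print(s['tool_pos'],s['force'],s['opening'])
P=camera_params('wrist');im=read_camera('wrist')[:,:,::-1].copy();im2=read_camera('scene')[:,:,::-1].copy()
a=np.linspace(0,2*np.pi,60);C=np.array([.5805,.2245,.0])
def dr(I,n,c,z,r,col,P=None):
    for q in proj(n,np.c_[c[0]+r*np.cos(a),c[1]+r*np.sin(a),z+0*a],P): cv2.circle(I,tuple(int(v) for v in q.round()),0,col,-1)
for I,n,Q in((im,'wrist',P),(im2,'scene',None)):
    dr(I,n,C,.167,.029,(255,255,0),Q);dr(I,n,C,.127,.029,(255,0,255),Q);dr(I,n,C,.087,.029,(0,255,255),Q)
cv2.imwrite('pics/ws7.png',np.hstack([cv2.resize(im[80:360,130:430],(420,392)),cv2.resize(im2[150:350,260:400],(274,392))]))
E
```

```text
[0.58111033 0.22478274 0.37886462] [-0.09560792 -0.30395195 -0.29895989] 0.048857808529513456
```

View pics/ws7.png

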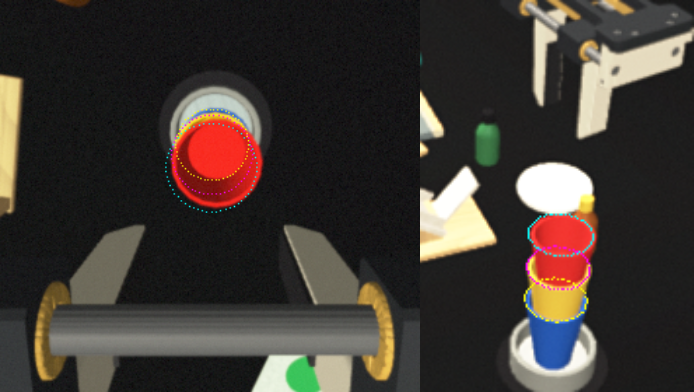

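The three rims sit at the fully-down heights (scene 560,235 / 557,268 / 555,300), upright and clear of the gripper.

```bash
python3 -c "
from plant import robot
print(robot.close_job())"
```

```text
the job is handed in; nothing more can be done
None
```

I nested the yellow cup in the blue one and the red cup in the yellow one. Then I pushed the stack down with the fingertips on the red rim until it stopped, and handed the job in at about 28 s of the 67 s allowed.

- **Press:** at the stop the tool height held at 251.7 mm while the force rose to 15 N, and I then pressed about 1 mm further. The fingertips were at 168 mm, against an expected rim height of 167 mm when fully down.
- **Final pictures:** all three rims matched the fully-down nested heights in the scene view, and the cups stood upright. The gripper was well clear, with about zero force on it.
- **One small disagreement:** the wrist view put the rims about 1–2 mm to +y of the prediction. That is within the camera calibration error and the 6 mm limit.
- **Bystanders:** I kept the arm well above them. The coaster and green bottle stood where they were in the last scene picture. I didn't measure any of the three again.

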